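# Nest the emptied tin trays on the display shelf

### The job

The tins have been taken and three cardboard trays are left empty: nest them, largest first, ready to carry away. Leave the largest where it is on the sloping display shelf, against the shelf's lip; set the middle-sized tray into it, then the small tray into the middle-sized one, either way round but mouth up and fully down, lying flat on the floor of the tray around it. Leave the two tins and the jar standing where they are.

Things in the scene. Friction and masses are not known exactly. Their poses are not given: they have to be found in the camera images.
- shelf_seat (a point): Fixed counter-top shelf facing away from the robot (within 0.25 rad), 298 mm wide. Its plywood deck slopes at 30 degrees, 160 mm long, its high edge on the robot's side 145 mm above the bench, with a blue lip 30 mm high along its low, far edge. The point: on the deck, at the middle of the lip's inner face. x up the slope (towards the robot), y along the lip, z square out of the deck.
- large_mid (a point): Largest empty cardboard tray, loose, lying on the deck against the lip. Outside 122 (x) x 200 (y) x 50 mm high (z out of its mouth), inside 114 x 184; 110 g. The point: its centre, half-way up. All trays: floor 4 mm; end walls (+y, -y) doubled, 8 mm thick, full height; back (+x) 4 mm; front (-x) 4 mm, cut to half height save 22 mm at each end.
- medium_mid (a point): Middle-sized tray, like the largest, loose, upright on the bench to one side of the shelf. Outside 110 (x) x 150 (y) x 60 mm high, inside 102 x 134; 85 g. The point: its centre, half-way up. In the largest it has 4 mm of play along x, 34 along y; fully down its centre lies 9 mm above the largest's along z, its rim 14 mm above that tray's rim.
- small_mid (a point): Small tray, like the others, loose, upright on the bench on the other side of the shelf. Outside 98 (x) x 108 (y) x 70 mm high, inside 90 x 92; 65 g. The point: its centre, half-way up. In the middle-sized tray it has 4 mm of play along x, 26 along y; fully down its centre lies 9 mm above that tray's along z, its rim 14 mm above that rim.
- tall_tin: Bystander: a full food tin standing on the bench, 73 mm across and 110 mm high; origin at the centre of its underside.
- flat_tin: Bystander: a full flat tin standing on the bench between the robot and the shelf, 85 mm across and 40 mm high; origin at the centre of its underside.
- jar: Bystander: a full glass jar with a steel cap standing on the bench, 68 mm across and 115 mm high; origin at the centre of its underside.
Not all that is in view belongs to the job. Leave any black, blue or turquoise look-alike of the part that bears medium_mid alone.

How it is judged:
On the way, in this order (a step that is already met when the one before it is completed fails the run):
1. the middle-sized tray lies flat and fully down in the largest tray, let go (z of medium_mid in the frame of large_mid between 0.004 and 0.014 m and x of medium_mid in the frame of large_mid between -0.008 and 0.008 m and y of medium_mid in the frame of large_mid between -0.022 and 0.022 m and angle between the z axis of medium_mid and the z axis of large_mid, either way round below 0.07 rad and angle between medium_mid's own z axis and vertical below 0.75 rad and contact force between the fingers and medium below 0.1 N), for 0.2 s.
2. then the small tray lies flat and fully down in the middle-sized tray, let go (z of medium_mid in the frame of large_mid between 0.004 and 0.014 m and x of medium_mid in the frame of large_mid between -0.008 and 0.008 m and y of medium_mid in the frame of large_mid between -0.022 and 0.022 m and angle between the z axis of medium_mid and the z axis of large_mid, either way round below 0.07 rad and z of small_mid in the frame of medium_mid between 0.004 and 0.014 m and x of small_mid in the frame of medium_mid between -0.008 and 0.008 m and y of small_mid in the frame of medium_mid between -0.018 and 0.018 m and angle between the z axis of small_mid and the z axis of medium_mid, either way round below 0.07 rad and angle between small_mid's own z axis and vertical below 0.75 rad and contact force between the fingers and small below 0.1 N), for 0.2 s.
At the end, for the whole second after the job is handed in: The largest tray lies flat on the sloping deck, within 12 mm of the lip and 60 mm of mid-shelf; the middle-sized tray stands in it and the small one in that, each right way up, flat within 4 degrees and within 5 mm of the floor below it; all at rest (x of large_mid in the frame of shelf_seat between 0.053 and 0.073 m and y of large_mid in the frame of shelf_seat between -0.06 and 0.06 m and z of large_mid in the frame of shelf_seat between 0.019 and 0.031 m and angle between the z axis of large_mid and the z axis of shelf_seat, either way round below 0.07 rad and z of medium_mid in the frame of large_mid between 0.004 and 0.014 m and x of medium_mid in the frame of large_mid between -0.008 and 0.008 m and y of medium_mid in the frame of large_mid between -0.022 and 0.022 m and angle between the z axis of medium_mid and the z axis of large_mid, either way round below 0.07 rad and z of small_mid in the frame of medium_mid between 0.004 and 0.014 m and x of small_mid in the frame of medium_mid between -0.008 and 0.008 m and y of small_mid in the frame of medium_mid between -0.018 and 0.018 m and angle between the z axis of small_mid and the z axis of medium_mid, either way round below 0.07 rad and angle between each of medium_mid, small_mid's own z axis and vertical below 0.75 rad and linear speed of each of large, medium, small below 0.02 m/s); the robot touches nothing.
It fails at once if a tin or the jar is moved by more than 30 mm or tipped over (distance of any of tall_tin, flat_tin, jar from where it was at the start of the episode above 0.03 m or angle between any of tall_tin, flat_tin, jar's own z axis and vertical above 0.3 rad).
It also fails if it takes over 70 s, if anything falls off the work surface, if the arm or the gripper's body presses on something with over 40 N, if the wrist force passes 120 N, or if a joint passes its speed limit or range.

### The arm

A 6-joint arm with a two-finger parallel gripper is mounted at the origin on the work surface. World frame = base frame: x ahead of the robot, y to its left, z up, the work surface at z = 0. Lengths are in m, angles in rad, forces in N, time in s.
With the tool pointing down it reaches from about 0.425 to 0.95 m from the base axis. Payload 3.5 kg.
Tool frame: the origin (TCP) lies at the very end of the fingers, on their centre line; the grasp point (between the pads) lies 19 mm behind it (ctrl.grip_point_offset is the distance from the TCP to the grasp point, in m); z points along the fingers, y is the line along which they close (so a half turn about z gives the same grasp; the last joint's range is limited). The gripper opens to 85 mm and grips with 20 to 120 N. Pads are 22 mm wide; open, the fingers measure 114 mm over their backs; the gripper's body (76 mm by 85 mm) begins 54 mm behind the grasp point. The pads swing forward as they close: fully open they stand 13 mm farther back than shut.
Start: joints at [-1.261, 0.286, 1.577, -0, 1.279, -0.15], TCP at [0.3, -0.605, 0.2] pointing down, gripper open.
Joint ranges: [-2.77, 2.77], [-0.9, 2.22], [0.21, 2.48], [-1.53, 4.67], [0.24, 2.81], [-2.84, 2.84]. Speed limits (rad/s): [2.79, 2.79, 3.14, 3.14, 3.14, 3.14].

### API

Orientations are given as a unit quaternion [x, y, z, w].
In Python, from plant import ctrl gives the robot as it stands. The module is installed in compiled form; this text tells all that it offers.
- The arm moves only by the shell command python3 -m pendant 'ROWS' [OPENING] [FORCE]. ROWS is JSON, a list of rows, each an object of numbers: "dx", "dy", "dz": the shift along the tool's x, y, z in cm; "twist": the turn about the tool's z in degrees. A call has 1 to 10 rows; each row is the pose to reach, as a shift and turn from the pose commanded when the call began, along the tool's axes at that moment; what a row does not reach only later rows make up. A row lasts 1/8 s, in which the tool goes at most 62.5 mm and 10.7 degrees, less where a joint would pass 70% of its speed; a pose out of reach is approached as far as the arm can. A call with a gripper value outside its range is refused whole. OPENING is the opening in per cent of the stroke, from 0 (shut) to 100 (fully open), set as the call begins (- or left out, the last holds). The fingers move at their own pace and stop on an object; FORCE is the grip in N (left out, the last holds). Time passes only in rows, so rows that repeat a pose let the fingers close. It gives the time, the measured TCP pose, the force, the opening and the grip force at its end, in the units of the state.
- ctrl.get_state(): the state, without advancing time (a new reading comes with each control period).
- ctrl.read_camera(name): name is "side" or "top" or "wrist"; returns a dict with "img" (480x640x3 uint8, red, green, blue), "depth" (480x640 float32, m along the optical axis (not along the pixel's ray), 0 where there is no reading), "camera_matrix" (3x3 intrinsics, pixels), "xyz" and "rotation" of the camera in the world; the wrist camera has in their place "tool_from_camera" (4x4, takes a point from camera to tool coordinates, whose origin is the TCP and whose axes are the flange's). Camera axes: x right, y up, looking along -z (the intrinsics and any distortion apply to the point x, -y, -z); pixel columns grow to the right and rows downward; lengths in m; the calibration is good to about 2 mm. A picture is of the moment at which its call begins: read the wrist's pose just before it.
- ctrl.sign_off(): hands the job in; it is judged then, once.
The state is a dict: "time": time; "qpos": joint angles; "dq": joint speeds; "joint_efforts": joint torques, N m; "eef_pos": TCP position; "tcp_rot": TCP orientation; "contact_force": force on the tool from outside, world axes, zero at the start; "wrist_torque": the same for the moment, N m; "opening": opening from 0.0 (shut) to 1.0 (fully open); "finger_force": force on a finger pad.
Only numpy, scipy, OpenCV 4.12 (cv2) and the standard library are available. Lean on these libraries where they do the work, as an engineer would, in place of code of your own. Each camera call takes 0.05 s, during which the arm holds its last target. There are 200 camera calls.

## Working session

There is one attempt and no reset: what is moved stays moved. The work goes in short steps, Python scripts to look and compute and a shell command to move; the robot and the scene stay as the last step left them, time stands still between calls to the robot, and variables do not carry over. Pictures are saved under pics/ and viewed, at most 10 in all, crops included, and the job is handed in when it is done.

```bash
mkdir -p pics
cat > h.py <<'E'
import numpy as np, cv2
from plant import ctrl
from scipy.spatial.transform import Rotation as R
def cam(n):
    s=ctrl.get_state(); c=ctrl.read_camera(n)
    if n=="wrist":
        T=np.eye(4);T[:3,:3]=R.from_quat(s["tcp_rot"]).as_matrix();T[:3,3]=s["eef_pos"]
        T=T@np.array(c["tool_from_camera"]);c["xyz"]=T[:3,3];c["rotation"]=T[:3,:3]
    c["rotation"]=np.array(c["rotation"]);c["xyz"]=np.array(c["xyz"])
    return c
def cloud(c):
    K=np.array(c["camera_matrix"]);v,u=np.mgrid[:480,:640];d=c["depth"]
    p=np.stack([(u-K[0,2])/K[0,0]*d,-(v-K[1,2])/K[1,1]*d,-d],-1)
    return p@c["rotation"].T+c["xyz"]
def save(c,n): cv2.imwrite("pics/"+n,c["img"][...,::-1])
E
python3 - <<'E'
from h import *
for n in("top","side"):
    c=cam(n);save(c,n+"0.png");print(n,c["xyz"],c["rotation"].round(3).tolist(),np.array(c["camera_matrix"]).tolist(),[k for k in c],(c["depth"]>0).mean())
    np.savez(n+"0.npz",P=cloud(c),**{k:c[k] for k in("img","depth")})
print(ctrl.get_state())
E
```

```text
top [ 0.37025311 -0.07167976  1.30065212] [0.026, -0.022, -0.701, 0.712] [[433.61488315932536, 0.0, 318.0527898840669], [0.0, 433.61488315932536, 238.5233797007357], [0.0, 0.0, 1.0]] ['img', 'depth', 'camera_matrix', 'xyz', 'rotation'] 0.9961328125Traceback (most recent call last):
  File "<stdin>", line 4, in <module>
  File "h.py", line 14, in cloud
    return p@c["rotation"].T+c["xyz"]
           ~^~~~~~~~~~~~~~~~
ValueError: matmul: Input operand 1 has a mismatch in its core dimension 0, with gufunc signature (n?,k),(k,m?)->(n?,m?) (size 4 is different from 3)
```

```bash
sed -i 's|    c\["rotation"\]=np.array(c\["rotation"\]);|    if np.size(c["rotation"])==4: c["rotation"]=R.from_quat(c["rotation"]).as_matrix()\n    |' h.py
python3 - <<'E'
from h import *
for n in("top","side"):
    c=cam(n);save(c,n+"0.png");print(n,c["xyz"])
    np.savez(n+"0.npz",P=cloud(c),**{k:c[k] for k in("img","depth")})
print(ctrl.get_state())
E
```

```text
top [ 0.37025311 -0.07167976  1.30065212]
side [ 0.19179491 -1.00788665  0.81440224]
{'time': 0.15, 'qpos': array([-1.26098099e+00,  2.86995445e-01,  1.57785670e+00, -4.00811980e-05,
        1.27859868e+00, -1.49991815e-01]), 'dq': array([-9.70855649e-04, -3.25318580e-03, -4.92511363e-03,  1.06418484e-03,
        1.23461935e-03,  1.79791584e-05]), 'joint_efforts': array([ 1.24961216e-04, -4.06596708e+01, -2.93143594e+01, -1.51494564e-04,
        3.96363306e-03,  2.25288119e-06]), 'eef_pos': array([ 0.29939218, -0.60432694,  0.19863415]), 'tcp_rot': array([ 9.73686633e-01,  2.27889176e-01, -9.32902664e-05, -9.24587301e-04]), 'contact_force': array([ 0.89129635, -0.89748387, -0.38836013]), 'wrist_torque': array([ 0.01394826, -0.02724272, -0.04876704]), 'finger_force': 0.0, 'opening': 0.9977917661971417}
```

View pics/top0.png

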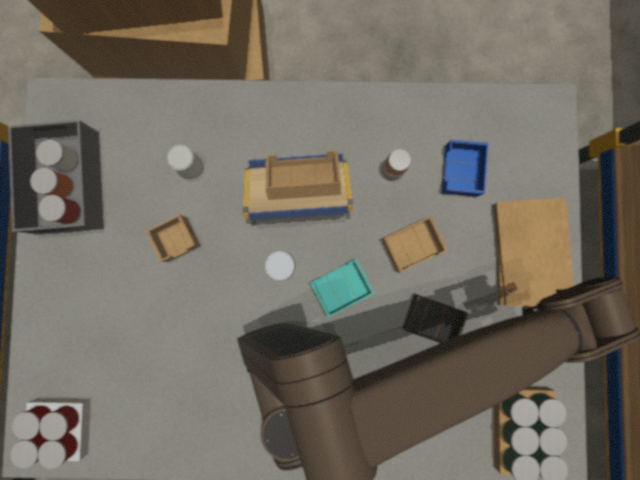

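View pics/side0.png

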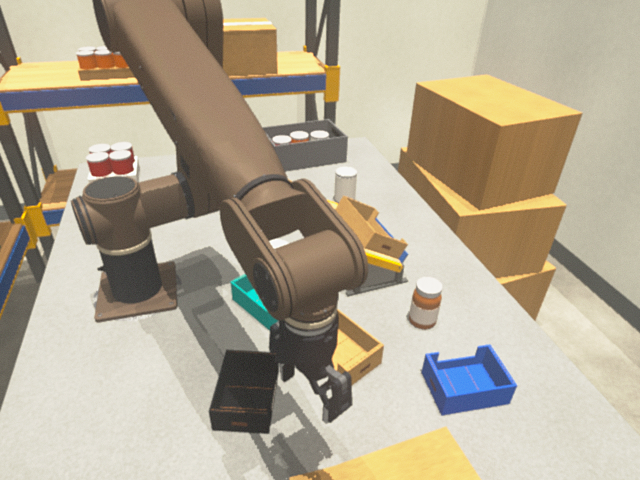

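Candidates for the middle-sized tray in the top view are:
- cardboard tray at (414,244)
- turquoise tray at (341,288)
- black tray at (435,318)
- blue tray at (466,168)
- flat board at (535,250)
- small cardboard tray at (172,238)

I choose the cardboard one at (414,244). The small tray is at (172,238), and the large one is on the shelf at (303,175) with its cut front towards the lip.

Run:
```python
from h import *
D=np.load("top0.npz");P=D["P"];img=D["img"]
cv2.imwrite("pics/crop.png",np.hstack([cv2.resize(img[y:y+80,x:x+100],(400,320),interpolation=2)[...,::-1] for y,x in((205,365),(200,125))]))
z=P[...,2]
hsv=cv2.cvtColor(img,cv2.COLOR_RGB2HSV)
card=(hsv[...,0]>8)&(hsv[...,0]<25)&(hsv[...,1]>90)
print("bench z",np.median(z[230:260,60:130]))
for n,(r0,r1,c0,c1),h in(("med",(208,280,375,455),.06),("small",(205,270,140,205),.07)):
    S=np.zeros_like(card);S[r0:r1,c0:c1]=1
    m=S&card
    q=P[m];print(n,m.sum(),np.percentile(q[:,2],[2,50,90,99]))
    t=P[S&card&(abs(z-h)<.008)]
    rc=cv2.minAreaRect((t[:,:2]*1000).astype(np.float32));print(rc,len(t));print(cv2.boxPoints(rc))
    # low front side: for each side the count of rim pts
    B=cv2.boxPoints(rc)
    for i in range(4):
        a,b=B[i],B[(i+1)%4];u=(b-a)/np.linalg.norm(b-a);w=t[:,:2]*1000-a
        d=abs(w[:,0]*u[1]-w[:,1]*u[0]);s=w@np.r_[u,0] if 0 else w@u;L=np.linalg.norm(b-a)
        print(" side",((a+b)/2).round(),"len",L.round(),"pts mid",((d<7)&(s>30)&(s<L-30)).sum())
# tins
for n,(u,v) in dict(flat=(279,265),tall=(181,158),jar=(399,160)).items(): print(n,P[v,u].round(3))
# shelf
S=P[150:225,238:358].reshape(-1,3);I=img[150:225,238:358].reshape(-1,3);H=hsv[150:225,238:358].reshape(-1,3)
print("blue z",[np.percentile(S[(H[:,0]>100)&(H[:,0]<130)&(H[:,1]>100)],[0,50,100],axis=0).round(3).tolist()])
for v in range(150,226,5): print(v,[tuple(P[v,u].round(3)) for u in(256,300,303,345)])
```

```text
bench z -0.0009477554334956784
med 1970 [-0.00157071  0.00497132  0.05799344  0.06402086]
((445.3404235839844, -342.53759765625), (107.61803436279297, 147.71340942382812), 25.636934280395508) 277
[[ 364.87335 -299.23322]
 [ 428.78406 -432.4048 ]
 [ 525.8075  -385.84198]
 [ 461.8968  -252.67041]]
 side [ 397. -366.] len 148.0 pts mid 0
 side [ 477. -409.] len 108.0 pts mid 39
 side [ 494. -319.] len 148.0 pts mid 41
 side [ 413. -276.] len 108.0 pts mid 39
small 1372 [-0.0019653   0.00793577  0.06892019  0.07388694]
((450.38824462890625, 357.35601806640625), (97.1319351196289, 109.45323181152344), 26.904380798339844) 300
[[382.31497 384.18292]
 [431.84286 286.5766 ]
 [518.46155 330.5291 ]
 [468.93362 428.13544]]
 side [407. 335.] len 109.0 pts mid 3
 side [475. 309.] len 97.0 pts mid 36
 side [494. 379.] len 109.0 pts mid 25
 side [426. 406.] len 97.0 pts mid 28
flat [0.378 0.048 0.041]
tall [0.672 0.323 0.108]
jar [ 0.673 -0.285  0.114]
blue z [[[0.37, -0.137, 0.068], [0.524, -0.041, 0.134], [0.693, 0.132, 1.301]]]
150 [(np.float64(0.727), np.float64(0.13), np.float64(0.003)), (np.fl
[... 3126 characters left out ...]
64(0.104), np.float64(0.14)), (np.float64(0.515), np.float64(-0.014), np.float64(0.123)), (np.float64(0.515), np.float64(-0.022), np.float64(0.122)), (np.float64(0.532), np.float64(-0.144), np.float64(-0.0))]
220 [(np.float64(0.512), np.float64(0.124), np.float64(0.002)), (np.float64(0.515), np.float64(-0.008), np.float64(-0.002)), (np.float64(0.515), np.float64(-0.017), np.float64(-0.004)), (np.float64(0.517), np.float64(-0.144), np.float64(-0.003))]
225 [(np.float64(0.498), np.float64(0.125), np.float64(-0.006)), (np.float64(0.5), np.float64(-0.009), np.float64(-0.003)), (np.float64(0.499), np.float64(-0.018), np.float64(0.002)), (np.float64(0.502), np.float64(-0.144), np.float64(-0.004))]
```

View pics/crop.png

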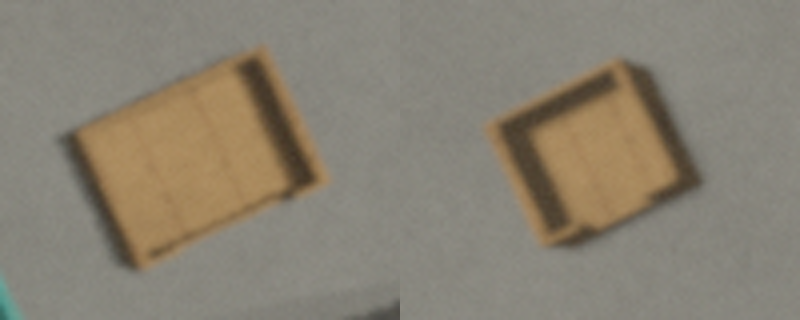

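The crop confirms the choice: (414,244) is the cardboard middle tray with its cut front towards the robot, and the small tray has the same orientation. Next I'll fit the shelf and the large tray.

```bash
cat > shelf.py <<'E'
from h import *
D=np.load("top0.npz");P=D["P"];hsv=cv2.cvtColor(D["img"],cv2.COLOR_RGB2HSV)
H=hsv[...,0].astype(int)
m=np.zeros(H.shape,bool);m[148:226,236:360]=1
wood=m&(H>8)&(H<30);blue=m&(H>100)&(H<130)&(hsv[...,1]>100)
Q=P[m&(P[...,2]>.04)&(P[...,2]<.3)]
# deck plane: bare strip near high edge + side strips
d=P[wood][:,:];d=d[(d[:,2]>.05)&(d[:,2]<.15)]
best=None;rng=np.random.default_rng(0)
for _ in range(500):
    a=d[rng.choice(len(d),3,0)];n=np.cross(a[1]-a[0],a[2]-a[0]);n/=np.linalg.norm(n)+1e-12;n*=np.sign(n[2])
    if abs(np.arccos(n[2])-np.pi/6)>.08:continue
    k=abs((d-a[0])@n)<.003
    if best is None or k.sum()>best.sum():best=k
e=d[best];c=e.mean(0);n=np.linalg.svd(e-c)[2][2];n*=np.sign(n[2])
x=-np.array([n[0],n[1],0]);x-=n*(x@n);x/=np.linalg.norm(x);y=np.cross(n,x)
F=np.stack([x,y,n],1)
if __name__=="__main__":
    print("inl",best.sum(),"tilt",np.degrees(np.arccos(n[2])),"yaw",np.degrees(np.arctan2(-x[1],-x[0])))
q=(Q-c)@F
if __name__=="__main__":
    rim=q[(abs(q[:,2]-.05)<.006)]
    print("rim",len(rim),cv2.minAreaRect((rim[:,:2]*1e3).astype(np.float32)))
    b=(P[blue&(P[...,2]>.03)&(P[...,2]<.2)]-c)@F
    lip=b[(b[:,0]<0)&(b[:,2]>.01)]
    print("lip top",len(lip),np.percentile(lip[:,0],[2,50,98]),np.percentile(lip[:,2],[50,98]))
    print("lip line",np.polyfit(lip[:,1],lip[:,0],1), "y range",lip[:,1].min(),lip[:,1].max())
    dk=q[abs(q[:,2])<.004];print("deck rect",cv2.minAreaRect((dk[:,:2]*1e3).astype(np.float32)))
    print("origin",c,F.round(4).tolist())
E
python3 shelf.py
```

```text
inl 2810 tilt 28.585523116082324 yaw 5.926219047541036
rim 410 ((-23.322032928466797, 28.36322784423828), (199.97035217285156, 126.68152618408203), 89.13221740722656)
lip top 36 [-0.09153465 -0.08788756 -0.08428107] [0.02126641 0.02892507]
lip line [ 0.01416045 -0.08646115] y range -0.11911621345594826 0.13726868532537573
deck rect ((-2.886627197265625, 8.744400024414062), (298.22235107421875, 173.02542114257812), 88.92981719970703)
origin [0.59401117 0.00491038 0.10548571] [[-0.8734, 0.1032, 0.4759], [-0.0907, -0.9947, 0.0494], [0.4785, 0.0, 0.8781]]
```

```bash
python3 -m pendant '[{"dx":6,"dy":-6,"twist":0.7},{"dx":12,"dy":-12,"twist":0.7},{"dx":18,"dy":-18,"twist":0.7},{"dx":24.7,"dy":-24.2,"twist":0.7},{"dx":24.7,"dy":-24.2,"twist":0.7},{"dx":24.7,"dy":-24.2,"twist":0.7},{"dx":24.7,"dy":-24.2,"dz":5,"twist":0.7},{"dx":24.7,"dy":-24.2,"dz":9,"twist":0.7},{"dx":24.7,"dy":-24.2,"dz":9,"twist":0.7}]' 50
python3 - <<'E'
from h import *
c=cam("wrist");save(c,"w1.png");P=cloud(c);z=P[...,2];hsv=cv2.cvtColor(c["img"],cv2.COLOR_RGB2HSV)
m=(abs(z-.06)<.006)&(hsv[...,0]>8)&(hsv[...,0]<25)
t=P[m];print(m.sum(),cv2.minAreaRect((t[:,:2]*1e3).astype(np.float32)))
E
```

```text
722 ((224.7926483154297, -403.222900390625), (150.70120239257812, 111.3936538696289), 71.36966705322266)$[0]: bad value
```

View pics/w1.png

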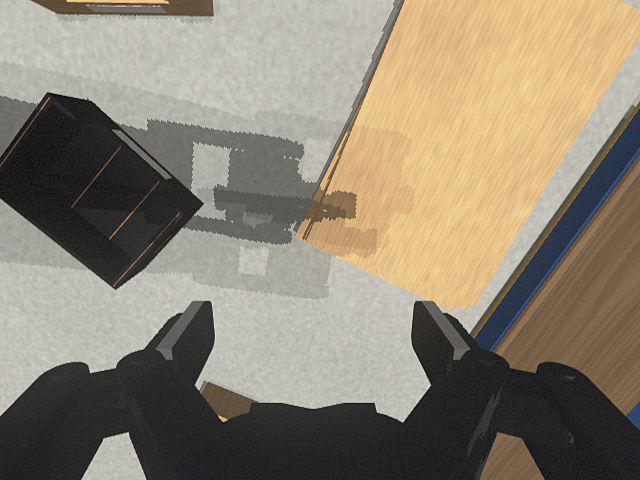

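The picture shows the arm still at its start pose, with the black look-alike at (100,190), because the call was refused. I'll retry with all four keys in each row.

```bash
python3 -m pendant '[{"dx":4,"dy":-4,"dz":0,"twist":0.7},{"dx":8,"dy":-8,"dz":0,"twist":0.7},{"dx":12,"dy":-12,"dz":0,"twist":0.7},{"dx":16,"dy":-16,"dz":0,"twist":0.7},{"dx":20,"dy":-20,"dz":0,"twist":0.7},{"dx":24.7,"dy":-24.2,"dz":0,"twist":0.7},{"dx":24.7,"dy":-24.2,"dz":0,"twist":0.7},{"dx":24.7,"dy":-24.2,"dz":5,"twist":0.7},{"dx":24.7,"dy":-24.2,"dz":9,"twist":0.7},{"dx":24.7,"dy":-24.2,"dz":9,"twist":0.7}]' 50
python3 - <<'E'
from h import *
c=cam("wrist");save(c,"w2.png");P=cloud(c);z=P[...,2];hsv=cv2.cvtColor(c["img"],cv2.COLOR_RGB2HSV)
m=(abs(z-.06)<.006)&(hsv[...,0]>8)&(hsv[...,0]<25)
t=P[m];print(m.sum(),cv2.minAreaRect((t[:,:2]*1e3).astype(np.float32)))
E
```

```text
time: 1.45
eef_pos: [0.411, -0.277, 0.1062]
tcp_rot: [0.975, 0.222, -0.002, -0.003]
contact_force: [-0.3, 0.2, 0.2]
opening: 0.502
finger_force: 0.0
6614 ((419.7499694824219, -301.140869140625), (121.00262451171875, 254.9322052001953), 29.827194213867188)
```

```bash
python3 -m pendant '[{"dx":0,"dy":0,"dz":3,"twist":0},{"dx":0,"dy":0,"dz":6,"twist":0},{"dx":0,"dy":0,"dz":7.2,"twist":0},{"dx":0,"dy":0,"dz":7.2,"twist":0}]' 50
python3 -m pendant '[{"dx":0,"dy":0,"dz":0,"twist":0},{"dx":0,"dy":0,"dz":0,"twist":0},{"dx":0,"dy":0,"dz":0,"twist":0},{"dx":0,"dy":0,"dz":0,"twist":0},{"dx":0,"dy":0,"dz":0,"twist":0}]' 0 35
```

```text
time: 2.0
eef_pos: [0.4139, -0.2792, 0.0386]
tcp_rot: [0.975, 0.222, 0.0, 0.0]
contact_force: [0.0, -0.6, 0.6]
opening: 0.495
finger_force: 0.0
time: 2.62
eef_pos: [0.4135, -0.2784, 0.0378]
tcp_rot: [0.975, 0.222, 0.0, 0.0]
contact_force: [0.3, 0.2, -0.3]
opening: 0.001
finger_force: 0.0
```

Run:
```python
from h import *
a=cam("wrist");b=cam("side")
cv2.imwrite("pics/v3.png",np.hstack([cv2.resize(a["img"],(400,300)),cv2.resize(b["img"][240:480,180:500],(400,300))])[...,::-1])
```

```text
(no output)
```

View pics/v3.png

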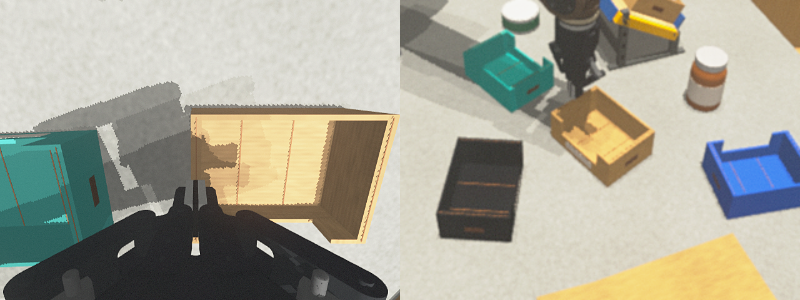

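Run:
```python
from h import *
s=ctrl.get_state();print(s["eef_pos"],s["opening"],s["finger_force"])
c=cam("wrist");P=cloud(c);hsv=cv2.cvtColor(c["img"],cv2.COLOR_RGB2HSV)
T=R.from_quat(s["tcp_rot"]).as_matrix();Q=(P-s["eef_pos"])@T*1e3
for v in(180,200,230,260,280): 
  print("row",v,[(u,*Q[v,u].round(0).astype(int).tolist()) for u in(290,300,305,310,315,320,325,330,400)])
x=(hsv[...,0]>8)&(hsv[...,0]<25)&(hsv[...,1]>60)&(abs(P[...,2]-.06)<.006)
t=Q[x];print(len(t),cv2.minAreaRect(t[:,:2].astype(np.float32)),np.percentile(t,[1,99],axis=0))
d=cam("top");Pt=cloud(d);h=cv2.cvtColor(d["img"],cv2.COLOR_RGB2HSV)
m=np.zeros((480,640),bool);m[208:280,375:455]=1;m&=(h[...,0]>8)&(h[...,0]<25)&(h[...,1]>90)&(abs(Pt[...,2]-.06)<.008)
print(cv2.minAreaRect((Pt[m][:,:2]*1e3).astype(np.float32)))
```

```text
[ 0.41347637 -0.2783231   0.03766507] -0.00041453408724739994 0.0
row 180 [(290, 50, -14, 37), (300, 50, -7, 36), (305, 50, -4, 38), (310, 55, -1, -7), (315, 55, 2, -9), (320, 55, 4, -8), (325, 55, 6, -7), (330, 55, 9, -7), (400, 55, 43, -9)]
row 200 [(290, 37, -14, 38), (300, 38, -8, 37), (305, 47, -3, -23), (310, 47, -1, -23), (315, 47, 1, -23), (320, 47, 4, -23), (325, 38, 8, 34), (330, 38, 11, 32), (400, 38, 55, 35)]
row 230 [(290, 18, -14, 38), (300, 18, -8, 37), (305, 34, -3, -24), (310, 33, -1, -24), (315, 33, 2, -23), (320, 33, 4, -23), (325, 19, 8, 34), (330, 19, 11, 33), (400, 19, 56, 34)]
row 260 [(290, -3, -15, 38), (300, -3, -8, 39), (305, -3, -5, 38), (310, 18, -1, -23), (315, 18, 2, -22), (320, 18, 4, -22), (325, -1, 8, 33), (330, -1, 12, 33), (400, -1, 57, 33)]
row 280 [(290, -17, -15, 37), (300, -16, -8, 36), (305, -17, -5, 37), (310, 8, -1, -22), (315, 8, 2, -23), (320, 8, 4, -22), (325, -15, 9, 33), (330, -15, 12, 34), (400, 71, 0, -175)]
11404 ((-0.3824958801269531, 21.706138610839844), (110.4117660522461, 253.39901733398438), 0.0030429596081376076) [[ -54.30368666 -102.26760395  -24.17420958]
 [  54.67284593  146.60393664  -16.62283618]]
((445.54705810546875, -343.3563232421875), (107.57775115966797, 147.70761108398438), 25.973997116088867)
```

Run:
```python
from h import *
s=ctrl.get_state();c=cam("wrist");P=cloud(c)
T=R.from_quat(s["tcp_rot"]).as_matrix();Q=(P-s["eef_pos"])@T*1e3
for v in range(282,400,12): print(v,[(u,*Q[v,u].round(0).astype(int).tolist()) for u in range(290,340,5)])
cv2.imwrite("pics/w4.png",cv2.resize(c["img"][240:400,220:420],(800,600))[...,::-1])
```

```text
282 [(290, -18, -15, 38), (295, -18, -11, 36), (300, -18, -8, 37), (305, -18, -5, 37), (310, 7, -1, -22), (315, 7, 2, -23), (320, 7, 4, -22), (325, -16, 9, 33), (330, -16, 12, 33), (335, -16, 15, 33)]
294 [(290, -26, -15, 36), (295, -27, -12, 37), (300, 10, -5, -42), (305, 10, -3, -42), (310, 11, -1, -44), (315, 10, 1, -42), (320, 10, 4, -42), (325, 10, 6, -42), (330, -25, 12, 34), (335, -25, 15, 33)]
306 [(290, 6, -9, -47), (295, 6, -7, -46), (300, 10, -5, -54), (305, 10, -3, -54), (310, 10, -1, -53), (315, 9, 1, -52), (320, 10, 3, -54), (325, 10, 5, -54), (330, 6, 8, -46), (335, 6, 10, -46)]
318 [(290, 6, -9, -56), (295, 10, -6, -63), (300, 10, -4, -64), (305, 10, -2, -63), (310, 10, -1, -63), (315, 10, 1, -64), (320, 10, 3, -63), (325, 9, 5, -62), (330, 10, 7, -64), (335, 6, 9, -55)]
330 [(290, 13, -7, -76), (295, 12, -5, -76), (300, 11, -4, -73), (305, 9, -2, -70), (310, 9, -1, -70), (315, 8, 1, -69), (320, 9, 3, -70), (325, 11, 5, -73), (330, 13, 6, -76), (335, 12, 8, -76)]
342 [(290, 10, -7, -80), (295, 11, -5, -80), (300, 11, -4, -81), (305, 11, -2, -80), (310, 4, -1, -69), (3
[... 199 characters left out ...]
5, -1, 1, -69), (320, 7, 3, -81), (325, 11, 4, -87), (330, 11, 6, -87), (335, 11, 7, -87)]
366 [(290, 16, -6, -99), (295, 16, -4, -100), (300, 11, -3, -93), (305, 1, -2, -80), (310, -6, -1, -69), (315, -6, 1, -69), (320, 1, 3, -80), (325, 11, 4, -93), (330, 15, 5, -99), (335, 16, 6, -100)]
378 [(290, 16, -5, -104), (295, 15, -4, -103), (300, 8, -3, -95), (305, -3, -2, -81), (310, -11, -1, -69), (315, -12, 1, -69), (320, -3, 3, -80), (325, 8, 4, -94), (330, 16, 5, -104), (335, 16, 6, -104)]
390 [(290, 16, -5, -108), (295, 11, -4, -103), (300, -7, -4, -82), (305, -8, -2, -80), (310, -106, -2, 37), (315, -106, 2, 38), (320, -9, 3, -79), (325, -7, 4, -82), (330, 11, 5, -103), (335, 16, 6, -109)]
```

View pics/w4.png

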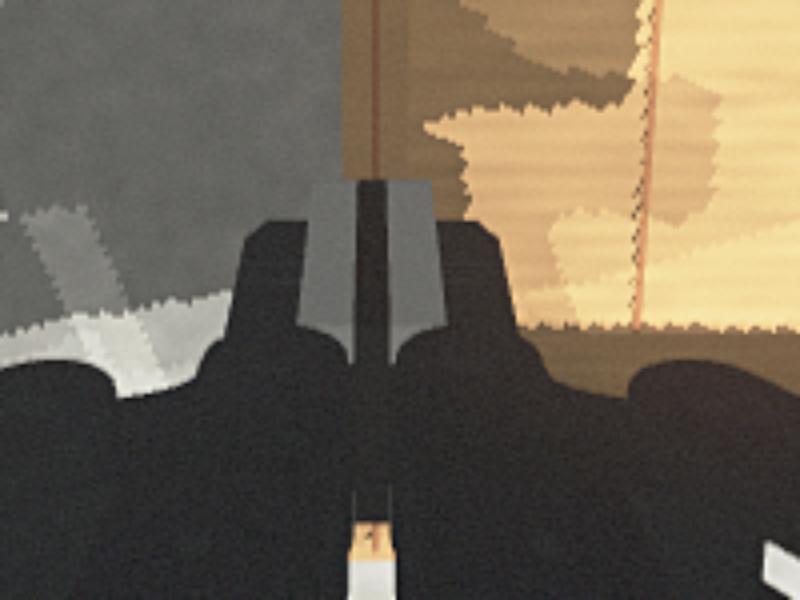

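The crop shows the closed fingertips ending at (370,180), drawn over the wall's rim. By depth they end about 37 mm short of the stated TCP, so the fingers closed above the rim. I'll print the grip offset and go lower, guarding on force.

```bash
python3 -c "
from h import *
print(ctrl.grip_point_offset)"
python3 -m pendant '[{"dx":0,"dy":0,"dz":0,"twist":0},{"dx":0,"dy":0,"dz":0,"twist":0},{"dx":0,"dy":0,"dz":0,"twist":0},{"dx":0,"dy":0,"dz":1,"twist":0},{"dx":0,"dy":0,"dz":2,"twist":0},{"dx":0,"dy":0,"dz":2,"twist":0}]' 40
python3 - <<'E'
from h import *
s=ctrl.get_state();c=cam("wrist");P=cloud(c)
T=R.from_quat(s["tcp_rot"]).as_matrix();Q=(P-s["eef_pos"])@T*1e3
f=(Q[...,2]<0)&(abs(Q[...,0])<14)&(abs(Q[...,1])<40)&(c["img"].max(-1)<130)&(abs(Q[...,1])>8)
print(f.sum(),np.percentile(Q[f],[1,50,99],axis=0).round(1))
E
```

```text
0.0187
time: 3.62
eef_pos: [0.4126, -0.2774, 0.0161]
tcp_rot: [0.975, 0.222, -0.001, -0.001]
contact_force: [0.1, -0.8, -1.3]
opening: 0.399
finger_force: 0.0
14778 [[ -11.8  -39.7 -125.4]
 [   9.1   -8.1  -86.4]
 [  12.4   39.7  -38. ]]
```

```bash
python3 -m pendant '[{"dx":0,"dy":0,"dz":0.6,"twist":0},{"dx":0,"dy":0,"dz":1.2,"twist":0},{"dx":0,"dy":0,"dz":1.2,"twist":0},{"dx":0,"dy":0,"dz":1.2,"twist":0}]'
python3 -m pendant '[{"dx":0,"dy":0,"dz":0,"twist":0},{"dx":0,"dy":0,"dz":0,"twist":0},{"dx":0,"dy":0,"dz":0,"twist":0},{"dx":0,"dy":0,"dz":0,"twist":0}]' 0 35
```

```text
time: 4.18
eef_pos: [0.4136, -0.2784, 0.0057]
tcp_rot: [0.975, 0.222, 0.0, 0.0]
contact_force: [0.2, 0.6, 0.3]
opening: 0.401
finger_force: 0.0
time: 4.68
eef_pos: [0.4137, -0.2786, 0.006]
tcp_rot: [0.975, 0.222, 0.0, 0.0]
contact_force: [0.0, 0.0, 1.5]
opening: 0.084
finger_force: 35.9
```

Gripped: opening 0.084 and 36 N. Next I'll lift and carry it to the shelf.

```bash
python3 -m pendant '[{"dx":0,"dy":0,"dz":-4,"twist":0},{"dx":0,"dy":0,"dz":-9,"twist":0},{"dx":0,"dy":0,"dz":-14,"twist":0},{"dx":0,"dy":0,"dz":-19,"twist":0},{"dx":4,"dy":-2.3,"dz":-21,"twist":0},{"dx":8,"dy":-4.6,"dz":-21,"twist":3},{"dx":12,"dy":-7,"dz":-21,"twist":6},{"dx":16,"dy":-9.3,"dz":-21,"twist":9},{"dx":20,"dy":-11.6,"dz":-21,"twist":12},{"dx":24,"dy":-14,"dz":-21,"twist":15}]'
python3 -m pendant '[{"dx":0,"dy":0,"dz":0,"twist":0},{"dx":0,"dy":0,"dz":0,"twist":0}]'
cat > med.py <<'E'
from h import *
def tray(name="top"):
    s=ctrl.get_state();c=cam(name);P=cloud(c);return s,c,P
if __name__=="__main__":
    s,c,P=tray();T=R.from_quat(s["tcp_rot"]).as_matrix();print(s["eef_pos"],np.degrees(np.arctan2(T[1,1],T[0,1])),s["opening"],s["finger_force"])
E
python3 med.py
```

```text
time: 5.92
eef_pos: [0.5695, -0.0468, 0.2149]
tcp_rot: [0.996, 0.092, -0.001, -0.0]
contact_force: [0.2, 0.6, -0.2]
opening: 0.084
finger_force: 35.5
time: 6.18
eef_pos: [0.5687, -0.0483, 0.2149]
tcp_rot: [0.996, 0.093, -0.001, -0.0]
contact_force: [-0.1, -0.7, 0.2]
opening: 0.082
finger_force: 35.5
[ 0.56867685 -0.04825268  0.21485574] -79.31455437668465 0.08204707793664259 35.48171281814575
```

```bash
python3 -m pendant '[{"dx":2.7,"dy":-2.7,"dz":0,"twist":2},{"dx":5.4,"dy":-5.4,"dz":0,"twist":4},{"dx":7.95,"dy":-8,"dz":0.5,"twist":5.5},{"dx":7.95,"dy":-8,"dz":1.2,"twist":5.5},{"dx":7.95,"dy":-8,"dz":1.2,"twist":5.5},{"dx":7.95,"dy":-8,"dz":1.2,"twist":5.5}]'
cat > med.py <<'E'
from h import *
# shelf frame axes (yaw 5.1, tilt 30)
d=np.array([.996,.0896,0]);yv=np.array([.0896,-.996,0]);zv=np.array([0,0,1.])
C=np.array([.641,-.019,.1385])  # large rim centre
def held(h):  # fit plane of tray rim + inside, express relative to TCP in (downhill, y', up)
    s=ctrl.get_state();c=cam("top");P=cloud(c);H=cv2.cvtColor(c["img"],cv2.COLOR_RGB2HSV)
    Q=(P-s["eef_pos"])@np.stack([d,yv,zv],1)*1e3
    m=(H[...,0]>8)&(H[...,0]<25)&(H[...,1]>80)&(abs(Q[...,1]-71)<95)&(abs(Q[...,0])<90)&(Q[...,2]>-30)
    return s,c,Q,m
if __name__=="__main__":
    s,c,Q,m=held(54)
    T=R.from_quat(s["tcp_rot"]).as_matrix();print(s["eef_pos"],np.degrees(np.arctan2(T[1,1],T[0,1])))
    q=Q[m];t=q[abs(q[:,2]-54)<8]
    print(m.sum(),len(t),cv2.minAreaRect(t[:,:2].astype(np.float32)))
    A=np.c_[t[:,:2],np.ones(len(t))];print("plane",np.linalg.lstsq(A,t[:,2],rcond=None)[0])
    f=q[abs(q[:,2]+2)<8];A=np.c_[f[:,:2],np.ones(len(f))];print("floor",len(f),np.linalg.lstsq(A,f[:,2],rcond=None)[0])
    save(c,"t5.png")
E
python3 med.py
```

```text
time: 6.98
eef_pos: [0.6322, 0.0436, 0.2038]
tcp_rot: [0.999, 0.044, -0.0, 0.0]
contact_force: [-0.3, -0.7, -0.8]
opening: 0.087
finger_force: 35.5
[0.63220568 0.04363446 0.2038112 ] -84.94917520164344
2363 229 ((-0.64349365234375, 86.92236328125), (121.92008209228516, 109.90892028808594), 89.85913848876953)
plane [-4.85807186e-03  7.33401893e-03  5.19577570e+01]
floor 1492 [ 5.76110100e-04  7.89160189e-04 -2.62535967e+00]
```

```bash
python3 -m pendant '[{"dx":0,"dy":0,"dz":1.3,"twist":0},{"dx":0,"dy":0,"dz":2.6,"twist":0},{"dx":0.1,"dy":0,"dz":3,"twist":0},{"dx":0.3,"dy":0,"dz":3.4,"twist":0},{"dx":0.4,"dy":0,"dz":3.8,"twist":0},{"dx":0.4,"dy":0,"dz":3.8,"twist":0}]'
cat > tilt.py <<'E'
from med import *
def main():
    s,c,Q,m=held(0)
    q=Q[m&(Q[...,1]>25)&(Q[...,1]<135)]  # away from gripper
    # RANSAC floor plane slope in x
    best=None;rng=np.random.default_rng(0)
    for _ in range(800):
        a=q[rng.choice(len(q),3,0)];n=np.cross(a[1]-a[0],a[2]-a[0]);l=np.linalg.norm(n)
        if l<200:continue
        n/=l;n*=np.sign(n[2]) or 1
        if n[2]<.75 or abs(n[1])>.15:continue
        k=abs((q-a[0])@n)<2
        if best is None or k.sum()>best.sum():best=k
    f=q[best];n=np.linalg.svd(f-f.mean(0),full_matrices=False)[2][2];n*=np.sign(n[2])
    print("TCP",s["eef_pos"].round(4),"floor pts",len(f),"n",n.round(3),"tilt",np.degrees(np.arctan2(n[0],n[2])).round(1),"roll",np.degrees(np.arctan2(n[1],n[2])).round(1),"centroid",f.mean(0).round(1))
    x=np.array([n[2],0,-n[0]]);x/=np.linalg.norm(x);y=np.cross(n,x);F=np.stack([x,y,n],1)
    r=(Q[m]-f.mean(0))@F;hi=np.median((f-f.mean(0))@n)
    for lo,up in((-2,3),(20,75)):
        k=r[(r[:,2]>lo)&(r[:,2]<up)]
        print((lo,up),len(k),"x",np.percentile(k[:,0],[1,99]).round(1),"y",np.percentile(k[:,1],[1,99]).round(1),"z",np.percentile(k[:,2],[98]).round(1))
    for lo in range(-70,80,10):
        k=r[(abs(r[:,0]-lo)<5)&(abs(r[:,1])<30)]; print(lo,np.percentile(k[:,2],[5,50,95]).round(0) if len(k) else None,end=" ")
    print()
    # mean of large rim points not covered
main()
E
python3 tilt.py
```

```text
time: 7.78
eef_pos: [0.6382, 0.0455, 0.1675]
tcp_rot: [0.999, 0.045, 0.002, 0.0]
contact_force: [0.4, 1.4, 3.2]
opening: 0.086
finger_force: 36.5
TCP [0.6382 0.0455 0.1675] floor pts 785 n [0.091 0.008 0.996] tilt 5.2 roll 0.5 centroid [-5.5 86.3 -2.2]
(-2, 3) 962 x [-54.   51.7] y [-57.9  53.3] z [2.8]
(20, 75) 509 x [-55.5  54.2] y [-58.8  60.7] z [60.2]
-70 [-30. -30. -30.] -60 [-31. -24.  -6.] -50 [-19.  15.  28.] -40 [-3.  1.  3.] -30 [-3. -0.  4.] -20 [ -3.   0. 120.] -10 [-3. -0.  4.] 0 [-3.  0. 78.] 10 [-4. -0.  3.] 20 [-3. -0.  3.] 30 [-3.  1.  4.] 40 [-3.  1.  4.] 50 [-1. 26. 57.] 60 [53. 53. 53.] 70 None
```

It rotates about the pads as planned. Continuing.

```bash
python3 -m pendant '[{"dx":0.2,"dy":0,"dz":0.5,"twist":0},{"dx":0.4,"dy":0,"dz":1,"twist":0},{"dx":0.5,"dy":0,"dz":1.5,"twist":0},{"dx":0.6,"dy":0,"dz":1.8,"twist":0},{"dx":0.6,"dy":0,"dz":1.8,"twist":0}]'
python3 tilt.py
```

```text
time: 8.45
eef_pos: [0.6481, 0.0464, 0.1525]
tcp_rot: [0.999, 0.045, 0.008, 0.0]
contact_force: [5.7, 2.0, 8.4]
opening: 0.086
finger_force: 39.6
TCP [0.6481 0.0464 0.1525] floor pts 717 n [ 0.311 -0.017  0.95 ] tilt 18.1 roll -1.0 centroid [-12.3  84.    0.2]
(-2, 3) 884 x [-59.7  47.9] y [-55.   55.8] z [2.8]
(20, 75) 599 x [-60.7  50.5] y [-54.7  64.2] z [58.]
-70 [-48. -45. -42.] -60 [-49. -25.  27.] -50 [-23. -14.  24.] -40 [ -2.   1. 117.] -30 [-3.  0.  5.] -20 [-2.  0. 99.] -10 [-3. -0.  3.] 0 [-3.  0.  4.] 10 [-4. -0.  3.] 20 [-3. -0.  3.] 30 [-3. -0.  3.] 40 [-4. -0. 52.] 50 [ 0. 31. 56.] 60 None 70 None
```

```bash
python3 -m pendant '[{"dx":0.2,"dy":0,"dz":0.5,"twist":0},{"dx":0.4,"dy":0,"dz":0.9,"twist":0},{"dx":0.5,"dy":0,"dz":0.9,"twist":0}]'
python3 tilt.py
```

```text
time: 8.88
eef_pos: [0.6521, 0.0467, 0.1426]
tcp_rot: [0.999, 0.045, 0.006, 0.0]
contact_force: [4.7, 1.1, 7.1]
opening: 0.082
finger_force: 41.6
TCP [0.6521 0.0467 0.1426] floor pts 695 n [ 0.447 -0.003  0.895] tilt 26.5 roll -0.2 centroid [-15.6  82.2   1.3]
(-2, 3) 799 x [-63.7  44.6] y [-54.6  57.4] z [2.7]
(20, 75) 622 x [-64.5  46.9] y [-52.5  65. ] z [57.8]
-70 None -60 [-45. -20.  26.] -50 [-21. 107. 113.] -40 [ -2.   0. 121.] -30 [ -3.   0. 121.] -20 [-2.  0.  2.] -10 [-3.  0.  2.] 0 [-2. -1.  3.] 10 [-2.  0.  3.] 20 [-3. -0.  2.] 30 [-3. -0.  3.] 40 [-1. 25. 54.] 50 [ 3. 32. 55.] 60 None 70 None
```

```bash
python3 -m pendant '[{"dx":0.1,"dy":0,"dz":0.3,"twist":0},{"dx":0.1,"dy":0,"dz":0.3,"twist":0},{"dx":0.6,"dy":0,"dz":-1.5,"twist":0},{"dx":1.0,"dy":0,"dz":-2.2,"twist":0},{"dx":1.0,"dy":0,"dz":-2.2,"twist":0},{"dx":1.0,"dy":0,"dz":-2.2,"twist":0}]'
python3 tilt.py
python3 - <<'E'
from med import *
# large: back rim location, where visible; end walls via deck-frame
s,c,Q,m=held(0);P=cloud(c)
n=np.array([.498,.0448,.866]);u=np.cross(yv,n)*-1
u=np.array([-.8626,-.0776,.5]);F=np.stack([u,yv,n],1)
H=cv2.cvtColor(c["img"],cv2.COLOR_RGB2HSV)
q=(P-C)@F*1e3
k=(H[...,0]>8)&(H[...,0]<25)&(abs(q[...,2])<7)&(abs(q[...,0])<75)&(abs(q[...,1])<120)
r=q[k];print(len(r),np.percentile(r,[1,99],axis=0).round(1),np.median(r[:,2]))
E
```

```text
time: 9.68
eef_pos: [0.6569, 0.0472, 0.1597]
tcp_rot: [0.999, 0.045, -0.001, -0.0]
contact_force: [-0.2, 0.7, -1.0]
opening: 0.087
finger_force: 41.1
TCP [0.6569 0.0472 0.1597] floor pts 666 n [0.49  0.011 0.872] tilt 29.3 roll 0.7 centroid [-15.9  79.3   1.2]
(-2, 3) 792 x [-65.4  43.8] y [-58.7  60.7] z [2.8]
(20, 75) 665 x [-66.2  45.7] y [-48.5  67.3] z [58.3]
-70 [-1.  5. 27.] -60 [-43.  22.  28.] -50 [-56. -36. -21.] -40 [ -0.   4. 119.] -30 [-2. -0.  3.] -20 [-3.  0.  3.] -10 [-2. -0.  2.] 0 [-2.  1.  3.] 10 [-3. -0.  2.] 20 [-3.  0.  3.] 30 [-3. -0.  2.] 40 [-1. 27. 55.] 50 [ 4. 22. 54.] 60 None 70 None 
249 [[-61.9 -66.2  -6.8]
 [ 61.   99.6   1.3]] -2.9003746900679253
```

```bash
python3 -m pendant '[{"dx":0.7,"dy":0,"dz":0.4,"twist":0},{"dx":1.3,"dy":0,"dz":0.8,"twist":0},{"dx":1.0,"dy":0,"dz":1.3,"twist":0},{"dx":0.7,"dy":0,"dz":1.8,"twist":0},{"dx":0.7,"dy":0,"dz":1.8,"twist":0},{"dx":0.7,"dy":0,"dz":1.8,"twist":0}]'
python3 tilt.py
python3 - <<'E'
from med import *
s,c,Q,m=held(0);P=cloud(c)
n=np.array([.498,.0448,.866]);u=np.array([-.8626,-.0776,.5]);F=np.stack([u,yv,n],1)
q=(P-C)@F*1e3
# profile along u at several y', sorted
for y0 in(0,30,60):
    H=(abs(q[...,1]-y0)<3)&(abs(q[...,0])<80)&(q[...,2]>-60)&(q[...,2]<80)
    r=q[H];r=r[np.argsort(-r[:,0])]
    print(y0,[(int(a),int(b)) for a,_,b in r[::max(1,len(r)//45)]])
cv2.imwrite("pics/t6.png",cv2.resize(c["img"][130:230,230:370],(800,571),interpolation=2)[...,::-1])
E
```

```text
time: 10.52
eef_pos: [0.6645, 0.0479, 0.1429]
tcp_rot: [0.999, 0.045, 0.0, 0.0]
contact_force: [-0.1, 0.3, -0.9]
opening: 0.084
finger_force: 41.0
TCP [0.6645 0.0479 0.1429] floor pts 612 n [ 0.511 -0.008  0.859] tilt 30.7 roll -0.5 centroid [-15.2  79.8   1.1]
(-2, 3) 741 x [-66.5  43.4] y [-67.7  59.6] z [2.8]
(20, 75) 625 x [-68.   44.1] y [-49.5  67.6] z [57.7]
-70 [-31. -18.  24.] -60 [-26.  18. 105.] -50 [ 89.  96. 116.] -40 [ -2.   1. 120.] -30 [-3. -1.  2.] -20 [-3. -1.  2.] -10 [-3. -1.  2.] 0 [-3. -0.  2.] 10 [-2.  0.  3.] 20 [-2.  0.  4.] 30 [-1.  0.  4.] 40 [-0. 28. 55.] 50 [2. 2. 2.] 60 None 70 None 
0 [(77, -54), (75, -52), (71, -52), (65, -52), (60, -15), (59, -13), (59, -9), (58, -14), (58, -35), (57, -35), (57, -48), (56, -24), (56, 23), (56, -8), (56, 15), (55, 18), (55, 13), (54, 9), (54, 9), (54, 24), (52, 37), (23, 10), (20, 11), (13, 10), (11, 9), (8, 13), (5, -50), (0, 12), (-3, 12), (-6, 12), (-11, 12), (-13, 13), (-19, 11), (-23, 10), (-29, 13), (-36, 13), (-42, 15), (-46, 14), (-47, 39), (-48, 64), (-49, 15), (-49, 56), (-50, 29), (-50, 21), (-51, 40), (-51,
[... 417 characters left out ...]
12), (-32, 14), (-38, 11), (-44, 13), (-47, 36), (-47, 54), (-49, 23), (-50, 59), (-50, 52), (-50, 66), (-51, 47), (-51, 40), (-51, 43), (-52, 24), (-52, 46), (-52, 68), (-54, 15)]
60 [(79, -50), (73, -53), (67, -52), (65, -51), (61, -51), (60, -18), (59, -7), (59, 0), (58, -8), (57, -34), (57, 59), (57, -13), (57, -43), (57, 13), (56, -52), (56, 20), (56, 68), (55, 27), (55, 34), (55, 53), (54, 37), (54, 30), (54, 59), (53, 59), (53, 47), (52, 12), (8, -48), (0, 12), (-8, 16), (-9, 7), (-14, 10), (-17, 11), (-22, 13), (-31, 12), (-35, 12), (-42, 12), (-47, 69), (-48, 36), (-48, 50), (-49, 43), (-49, 50), (-49, 20), (-50, 42), (-50, 70), (-51, 18), (-51, 55), (-52, 25), (-52, 14), (-54, 11)]
```

View pics/t6.png

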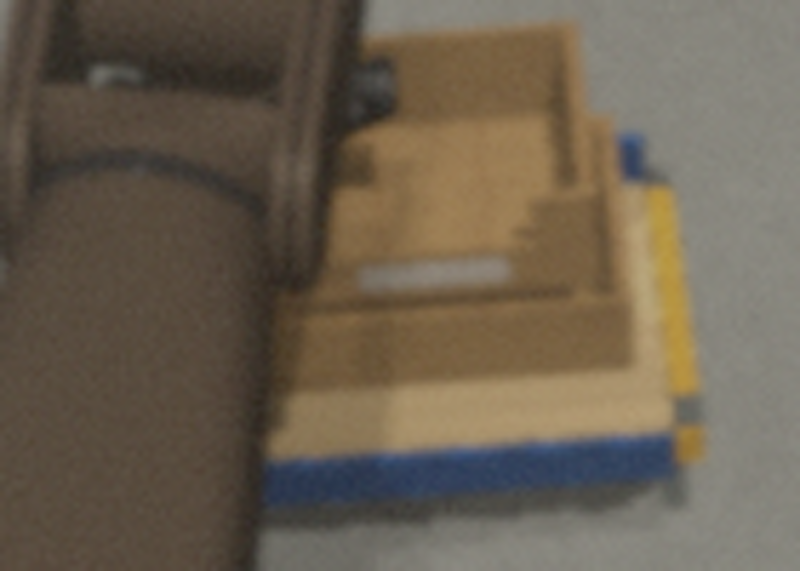

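The crop shows the medium tray's inner floor at (450,210), parallel to and over the large tray, whose rim runs from (630,300). The medium tray sits about 3 mm too far uphill, so I'll shift it downhill and insert along the deck normal.

```bash
python3 -m pendant '[{"dx":0.3,"dy":0,"dz":0.15,"twist":0},{"dx":0.3,"dy":0,"dz":0.15,"twist":0},{"dx":-0.2,"dy":0,"dz":1.0,"twist":0},{"dx":-0.6,"dy":0,"dz":1.7,"twist":0},{"dx":-1.0,"dy":0,"dz":2.4,"twist":0},{"dx":-1.4,"dy":0,"dz":3.1,"twist":0},{"dx":-1.4,"dy":0,"dz":3.1,"twist":0}]'
cat > prof.py <<'E'
from med import *
s,c,Q,m=held(0);P=cloud(c)
n=np.array([.498,.0448,.866]);u=np.array([-.8626,-.0776,.5]);F=np.stack([u,yv,n],1)
q=(P-C)@F*1e3;H=cv2.cvtColor(c["img"],cv2.COLOR_RGB2HSV)
k=(abs(q[...,0]+5)<35)&(abs(q[...,1]-35)<40)&(q[...,2]>-60)&(q[...,2]<70)&(H[...,0]>8)&(H[...,0]<25)&(H[...,1]>80)
f=q[k];md=np.median(f[:,2]);f=f[abs(f[:,2]-md)<6];A=np.c_[f[:,:2],np.ones(len(f))]
print("inner floor n:",np.linalg.lstsq(A,f[:,2],rcond=None)[0].round(3),"median",md)
b=q[(abs(q[...,1]-30)<45)&(abs(q[...,0]-52)<12)]
for lo,up in((-48,-5),(5,40)):
    t=b[(b[:,2]>lo)&(b[:,2]<up)];print("uphill face",lo,up,len(t),np.median(t[:,0]).round(1) if len(t) else None)
e=q[(q[...,1]>60)&(q[...,1]<115)&(abs(q[...,0])<60)&(abs(q[...,2]-md-50)<14)]
print("ends",np.percentile(e,[2,98],axis=0).round(1) if len(e) else None)
E
python3 tilt.py|head -1; python3 prof.py
```

```text
time: 11.5
eef_pos: [0.6496, 0.0467, 0.1106]
tcp_rot: [0.999, 0.045, -0.001, -0.0]
contact_force: [0.1, 0.7, -0.8]
opening: 0.085
finger_force: 41.0
TCP [0.6496 0.0467 0.1106] floor pts 575 n [0.506 0.001 0.862] tilt 30.4 roll 0.0 centroid [-18.3  79.9   2.1]
inner floor n: [-4.0000e-03 -6.0000e-03 -2.2701e+01] median -22.822693210253618
uphill face -48 -5 359 58.3
uphill face 5 40 71 52.1
ends [[-55.9  60.7  13.4]
 [ 53.5  83.1  35.3]]
```

```bash
python3 -m pendant '[{"dx":-0.3,"dy":0,"dz":0.5,"twist":0},{"dx":-0.6,"dy":0,"dz":1.0,"twist":0},{"dx":-0.85,"dy":0,"dz":1.5,"twist":0},{"dx":-1.05,"dy":0,"dz":1.9,"twist":0},{"dx":-1.05,"dy":0,"dz":1.9,"twist":0}]'
python3 prof.py
```

```text
time: 12.22
eef_pos: [0.6405, 0.0457, 0.0932]
tcp_rot: [0.999, 0.045, 0.0, 0.0]
contact_force: [0.3, 0.5, 0.4]
opening: 0.085
finger_force: 41.2
inner floor n: [-5.0000e-03  6.0000e-03 -4.3866e+01] median -43.659227588552255
uphill face -48 -5 350 58.1
uphill face 5 40 24 50.8
ends [[-58.3  60.5  -6.7]
 [ 58.2  99.4  15.4]]
```

```bash
python3 -m pendant '[{"dx":-0.1,"dy":0,"dz":0.2,"twist":0},{"dx":-0.15,"dy":0,"dz":0.3,"twist":0},{"dx":-0.15,"dy":0,"dz":0.3,"twist":0}]'
python3 -m pendant '[{"dx":-0.15,"dy":0,"dz":0.3,"twist":0},{"dx":0,"dy":0,"dz":0,"twist":0},{"dx":0,"dy":0,"dz":0,"twist":0},{"dx":0,"dy":0,"dz":-1,"twist":0},{"dx":0,"dy":0,"dz":-4,"twist":0},{"dx":0,"dy":0,"dz":-9,"twist":0},{"dx":0,"dy":0,"dz":-14,"twist":0},{"dx":0,"dy":0,"dz":-14,"twist":0}]' 25
python3 prof.py
```

```text
time: 12.65
eef_pos: [0.6408, 0.0457, 0.0925]
tcp_rot: [0.999, 0.045, 0.003, 0.0]
contact_force: [1.7, 1.5, 5.7]
opening: 0.082
finger_force: 42.3
time: 13.65
eef_pos: [0.6418, 0.0453, 0.2374]
tcp_rot: [0.999, 0.045, 0.006, 0.001]
contact_force: [1.2, 0.7, -0.5]
opening: 0.25
finger_force: 0.0
inner floor n: [ 7.0000e-03  4.0000e-03 -4.4403e+01] median -44.366974651358625
uphill face -48 -5 349 58.3
uphill face 5 40 25 50.2
ends [[-59.1  60.9  -7.6]
 [ 58.9  99.5  13.9]]
```

Medium tray is flat and fully down. Now the small tray.

```bash
python3 -m pendant '[{"dx":-2,"dy":-4.7,"dz":0,"twist":-3},{"dx":-4.5,"dy":-9.4,"dz":0,"twist":-6},{"dx":-7,"dy":-14,"dz":0,"twist":-9},{"dx":-9.5,"dy":-18.7,"dz":0,"twist":-12},{"dx":-12,"dy":-23.4,"dz":0,"twist":-15},{"dx":-14.5,"dy":-28,"dz":0,"twist":-18},{"dx":-16.5,"dy":-33,"dz":0,"twist":-21},{"dx":-18.2,"dy":-37.4,"dz":3,"twist":-21.8},{"dx":-18.2,"dy":-37.4,"dz":8,"twist":-21.8},{"dx":-18.2,"dy":-37.4,"dz":12,"twist":-21.8}]' 40
python3 -m pendant '[{"dx":0,"dy":0,"dz":0,"twist":0},{"dx":0,"dy":0,"dz":0,"twist":0}]'
python3 - <<'E'
from med import *
s=ctrl.get_state();c=cam("top");P=cloud(c);T=R.from_quat(s["tcp_rot"]).as_matrix();print("yaw",np.degrees(np.arctan2(T[1,1],T[0,1])))
w=cam("wrist");W=cloud(w);H=cv2.cvtColor(w["img"],cv2.COLOR_RGB2HSV)
Q=(W-s["eef_pos"])@T*1e3
m=(H[...,0]>8)&(H[...,0]<25)&(H[...,1]>60)&(abs(W[...,2]-.07)<.006)
t=Q[m];print(m.sum(),cv2.minAreaRect(t[:,:2].astype(np.float32)),np.median(W[m][:,2]))
E
```

```text
time: 14.95
eef_pos: [0.4215, 0.4013, 0.106]
tcp_rot: [0.972, 0.234, -0.002, 0.001]
contact_force: [-0.3, 0.5, 0.5]
opening: 0.4
finger_force: 0.0
time: 15.2
eef_pos: [0.4243, 0.4019, 0.1106]
tcp_rot: [0.973, 0.233, 0.0, -0.0]
contact_force: [0.5, 0.6, 1.2]
opening: 0.396
finger_force: 0.0
yaw -63.064742287308135
5484 ((4.742549896240234, 49.8037109375), (108.55815887451172, 98.4830322265625), 89.24124908447266) 0.07037802460343663
```

```bash
python3 -m pendant '[{"dx":0.45,"dy":0,"dz":2,"twist":-0.7},{"dx":0.45,"dy":0,"dz":5,"twist":-0.7},{"dx":0.45,"dy":0,"dz":8,"twist":-0.7},{"dx":0.45,"dy":0,"dz":9.4,"twist":-0.7},{"dx":0.45,"dy":0,"dz":9.4,"twist":-0.7}]'
python3 -m pendant '[{"dx":0,"dy":0,"dz":0,"twist":0},{"dx":0,"dy":0,"dz":0,"twist":0},{"dx":0,"dy":0,"dz":0,"twist":0},{"dx":0,"dy":0,"dz":0,"twist":0}]' 0 35
```

```text
time: 15.92
eef_pos: [0.4272, 0.4033, 0.0145]
tcp_rot: [0.971, 0.239, -0.001, 0.0]
contact_force: [0.8, -0.4, -0.4]
opening: 0.397
finger_force: 0.0
time: 16.42
eef_pos: [0.429, 0.4045, 0.0174]
tcp_rot: [0.971, 0.239, 0.001, -0.001]
contact_force: [-0.1, -0.2, 5.3]
opening: 0.089
finger_force: 36.7
```

```bash
python3 -m pendant '[{"dx":0,"dy":0,"dz":-4,"twist":0},{"dx":0,"dy":0,"dz":-9,"twist":0},{"dx":0,"dy":0,"dz":-14,"twist":0},{"dx":0,"dy":0,"dz":-19,"twist":0},{"dx":0.2,"dy":4.3,"dz":-22,"twist":2},{"dx":0.4,"dy":9,"dz":-22,"twist":5},{"dx":0.6,"dy":14,"dz":-22,"twist":8},{"dx":0.8,"dy":19,"dz":-22,"twist":11},{"dx":1,"dy":24,"dz":-22,"twist":14},{"dx":1.2,"dy":29,"dz":-22,"twist":17}]'
python3 -m pendant '[{"dx":0,"dy":0,"dz":0,"twist":0},{"dx":0,"dy":0,"dz":0,"twist":0}]'
cat > go.py <<'E'
import sys;from h import *
s=ctrl.get_state();T=R.from_quat(s["tcp_rot"]).as_matrix();t=np.array([float(a) for a in sys.argv[1:4]])
a=np.degrees(np.arctan2(T[1,1],T[0,1]));print("d cm",((t-s["eef_pos"])@T*100).round(2),"twist",round(a-float(sys.argv[4]),2))
E
python3 go.py .6428 .0313 .225 -84.86
```

```text
time: 17.68
eef_pos: [0.573, 0.1509, 0.2348]
tcp_rot: [0.996, 0.092, -0.001, -0.0]
contact_force: [-0.2, 0.4, -0.3]
opening: 0.087
finger_force: 35.9
time: 17.92
eef_pos: [0.5723, 0.1527, 0.2349]
tcp_rot: [0.996, 0.093, -0.001, -0.0]
contact_force: [-0.2, 0.7, -0.4]
opening: 0.085
finger_force: 35.9
d cm [ 4.69 13.23  0.97] twist 5.5
```

```bash
python3 -m pendant '[{"dx":1.4,"dy":4,"dz":0,"twist":2},{"dx":2.8,"dy":8,"dz":0,"twist":4},{"dx":4.0,"dy":12,"dz":0.5,"twist":5.5},{"dx":4.7,"dy":13.2,"dz":1,"twist":5.5},{"dx":4.7,"dy":13.2,"dz":1,"twist":5.5},{"dx":4.7,"dy":13.2,"dz":1,"twist":5.5}]'
python3 - <<'E'
from med import *
s,c,Q,m=held(54);q=Q[m]
t=q[(abs(q[:,2]-52)<8)&(q[:,1]<120)];print(len(t),cv2.minAreaRect(t[:,:2].astype(np.float32)),np.percentile(t,[1,99],axis=0).round(1),np.median(t[:,2]))
f=q[(abs(q[:,2]+13)<8)&(q[:,1]<110)];A=np.c_[f[:,:2],np.ones(len(f))];print(len(f),np.linalg.lstsq(A,f[:,2],rcond=None)[0])
n=np.array([.498,.0448,.866]);u=np.array([-.8626,-.0776,.5]);F=np.stack([u,yv,n],1)
P=cloud(c);g=(P-C)@F*1e3
e=g[(g[...,1]>50)&(g[...,1]<110)&(abs(g[...,0])<70)&(abs(g[...,2]-13)<6)]
print("medium rim end",len(e),np.percentile(e,[2,50,98],axis=0).round(1))
E
python3 go.py .6428 .0313 .225 -84.86
```

```text
time: 18.68
eef_pos: [0.643, 0.0332, 0.2257]
tcp_rot: [0.999, 0.046, -0.0, -0.0]
contact_force: [0.4, 0.1, -0.9]
opening: 0.085
finger_force: 35.9
189 ((-0.9788551330566406, 80.6523208618164), (50.78960418701172, 98.47874450683594), 87.06871032714844) [[-49.1  54.9  44.8]
 [ 47.8 105.5  55. ]] 51.59917660165239
743 [-3.39729053e-03  6.68444183e-03 -1.42562535e+01]
medium rim end 127 [[-59.1  58.4   7.3]
 [  2.8  78.1  11.4]
 [ 51.7  83.3  15.2]]
d cm [-0.05  0.18  0.1 ] twist 0.13
```

```bash
sed -i 's/Q\[...,1\]>25)&(Q\[...,1\]<135)/Q[...,1]>15)\&(Q[...,1]<95)/' tilt.py
python3 -m pendant '[{"dx":0,"dy":0,"dz":1.5,"twist":0},{"dx":0,"dy":0,"dz":3,"twist":0},{"dx":0.2,"dy":0,"dz":3.5,"twist":0},{"dx":0.5,"dy":0,"dz":4,"twist":0},{"dx":0.8,"dy":0,"dz":4.6,"twist":0},{"dx":0.8,"dy":0,"dz":4.6,"twist":0}]'
python3 tilt.py|head -1
```

```text
time: 19.48
eef_pos: [0.6538, 0.0329, 0.1823]
tcp_rot: [0.999, 0.045, 0.003, -0.001]
contact_force: [2.8, 2.9, 5.0]
opening: 0.08
finger_force: 37.9
TCP [0.6538 0.0329 0.1823] floor pts 410 n [0.152 0.019 0.988] tilt 8.8 roll 1.1 centroid [ -8.9  61.5 -12.7]
```

```bash
python3 -m pendant '[{"dx":0.3,"dy":0,"dz":0.5,"twist":0},{"dx":0.5,"dy":0,"dz":1,"twist":0},{"dx":0.7,"dy":0,"dz":1.5,"twist":0},{"dx":0.7,"dy":0,"dz":1.5,"twist":0}]'
python3 tilt.py|head -1; python3 prof.py
```

```text
time: 20.02
eef_pos: [0.6634, 0.0338, 0.1697]
tcp_rot: [0.999, 0.045, 0.007, -0.001]
contact_force: [5.3, 4.0, 9.0]
opening: 0.085
finger_force: 40.8
TCP [0.6634 0.0338 0.1697] floor pts 345 n [ 0.365 -0.001  0.931] tilt 21.4 roll -0.0 centroid [-15.9  60.5 -10.7]
inner floor n: [-1.4000e-01 -2.0000e-03  2.3607e+01] median 24.848938913435468
uphill face -48 -5 349 58.1
uphill face 5 40 191 57.8
ends None
```

```bash
python3 -m pendant '[{"dx":0.2,"dy":0,"dz":0.5,"twist":0},{"dx":0.4,"dy":0,"dz":1.0,"twist":0},{"dx":0.4,"dy":0,"dz":1.0,"twist":0}]'
python3 tilt.py|head -1
```

```text
time: 20.5
eef_pos: [0.668, 0.0342, 0.1602]
tcp_rot: [0.999, 0.045, 0.008, -0.001]
contact_force: [5.6, 3.3, 8.8]
opening: 0.085
finger_force: 43.5
TCP [0.668  0.0342 0.1602] floor pts 291 n [ 0.492 -0.024  0.87 ] tilt 29.5 roll -1.6 centroid [-22.   57.6  -8. ]
```

```bash
python3 -m pendant '[{"dx":0.5,"dy":0,"dz":-1.2,"twist":0},{"dx":1.1,"dy":0,"dz":-2.4,"twist":0},{"dx":1.1,"dy":0.7,"dz":-2.4,"twist":0},{"dx":1.1,"dy":1.35,"dz":-2.4,"twist":0},{"dx":1.1,"dy":1.35,"dz":-2.4,"twist":0},{"dx":1.1,"dy":1.35,"dz":-2.4,"twist":0}]'
python3 tilt.py|head -1
cat > prof2.py <<'E'
from med import *
s,c,Q,m=held(0);P=cloud(c)
n=np.array([.498,.0448,.866]);u=np.array([-.8626,-.0776,.5]);F=np.stack([u,yv,n],1)
g=(P-C)@F*1e3;H=cv2.cvtColor(c["img"],cv2.COLOR_RGB2HSV)
tc=(s["eef_pos"]-C)@F*1e3;print("TCP in deck",tc.round(1))
q=g[(H[...,0]>8)&(H[...,0]<25)&(H[...,1]>70)]
f=q[(abs(q[:,0]+5)<30)&(abs(q[:,1]-25)<30)&(q[:,2]>-50)];md=np.median(f[:,2]);f=f[abs(f[:,2]-md)<6]
A=np.c_[f[:,:2],np.ones(len(f))];co=np.linalg.lstsq(A,f[:,2],rcond=None)[0];print("small floor",len(f),co.round(3),"med",md.round(1))
st=g[(abs(g[...,1]-30)<35)&(g[...,2]>md+5)&(g[...,2]<md+75)]
for lo,up in((35,75),(-75,-35)):
    k=st[(st[:,0]>lo)&(st[:,0]<up)];print("small x faces",len(k),np.percentile(k[:,0],[5,25,50,75,95]).round(1) if len(k) else None)
e=q[(abs(q[:,0])<45)&(q[:,1]>40)&(q[:,1]<110)&(q[:,2]>md+40)];print("small end y",np.percentile(e[:,1],[50,98]).round(1) if len(e) else None)
b=g[(abs(g[...,1]-75)<8)&(abs(g[...,0]-52)<8)&(abs(g[...,2]-2)<10)];print("medium wing u",len(b),np.percentile(b[:,0],[5,50,95]).round(1) if len(b) else None)
b=g[(abs(g[...,1]-30)<45)&(abs(g[...,0]-52)<12)&(g[...,2]>-48)&(g[...,2]<-5)];print("large face u",np.median(b[:,0]))
i=g[(abs(g[...,1]-72)<10)&(abs(g[...,0]+45)<12)&(g[...,2]>-38)&(g[...,2]<8)];print("downhill inner wall of medium",len(i),np.percentile(i[:,0],[5,50,95]).round(1) if len(i) else None)
E
python3 prof2.py
```

```text
time: 21.3
eef_pos: [0.6743, 0.0204, 0.1781]
tcp_rot: [0.999, 0.045, -0.001, -0.0]
contact_force: [0.3, -0.3, -0.4]
opening: 0.088
finger_force: 42.0
TCP [0.6743 0.0204 0.1781] floor pts 308 n [0.491 0.005 0.871] tilt 29.4 roll 0.3 centroid [-19.6  59.3  -8.9]
TCP in deck [-12.  -36.4  52.8]
small floor 330 [-2.9000e-02  7.0000e-03  3.5175e+01] med 35.7
small x faces 337 [56.7 59.6 60.9 61.7 63. ]
small x faces 41 [-37.4 -36.7 -35.8 -35.3 -35.1]
small end y [61.4 68.1]
medium wing u 43 [48.6 51.7 59.4]
large face u 58.281976648816126
downhill inner wall of medium 9 [-53.8 -47.2 -42.1]
```

```bash
python3 -m pendant '[{"dx":0.7,"dy":0,"dz":0.4,"twist":0},{"dx":1.4,"dy":0,"dz":0.8,"twist":0},{"dx":1.0,"dy":0,"dz":1.4,"twist":0},{"dx":0.7,"dy":0,"dz":2,"twist":0},{"dx":0.7,"dy":0,"dz":2,"twist":0},{"dx":0.7,"dy":0,"dz":2,"twist":0}]'
python3 tilt.py|head -1;python3 prof2.py
```

```text
time: 22.15
eef_pos: [0.6816, 0.0212, 0.1589]
tcp_rot: [0.999, 0.045, 0.0, 0.0]
contact_force: [0.4, 0.5, 0.0]
opening: 0.082
finger_force: 42.0
TCP [0.6816 0.0212 0.1589] floor pts 290 n [0.492 0.027 0.87 ] tilt 29.5 roll 1.8 centroid [-20.5  56.9  -8.7]
TCP in deck [-28.  -36.4  39.9]
small floor 226 [3.0000e-03 1.0000e-02 2.2212e+01] med 20.6
small x faces 327 [41.7 43.6 44.8 45.8 47.4]
small x faces 297 [-52.1 -50.3 -49.  -47.9 -45.3]
small end y [62.6 68.8]
medium wing u 46 [46.2 52.  58. ]
large face u 57.93369509698845
downhill inner wall of medium 10 [-53.5 -45.9 -42.4]
```

```bash
python3 -m pendant '[{"dx":-0.4,"dy":0,"dz":0.7,"twist":0},{"dx":-0.8,"dy":0,"dz":1.4,"twist":0},{"dx":-1.2,"dy":0,"dz":2.1,"twist":0},{"dx":-1.6,"dy":0,"dz":2.8,"twist":0},{"dx":-2.0,"dy":0,"dz":3.45,"twist":0},{"dx":-2.25,"dy":0,"dz":3.9,"twist":0},{"dx":-2.25,"dy":0,"dz":3.9,"twist":0}]'
python3 prof2.py
```

```text
time: 23.12
eef_pos: [0.6588, 0.0192, 0.1192]
tcp_rot: [0.999, 0.045, -0.0, -0.0]
contact_force: [-0.4, -0.1, -0.6]
opening: 0.085
finger_force: 42.0
TCP in deck [-28.  -36.5  -6.1]
small floor 224 [ 9.0000e-03 -6.0000e-03 -2.3587e+01] med -23.9
small x faces 389 [42.4 44.5 46.4 56.9 60.2]
small x faces 251 [-52.4 -50.3 -49.  -47.6 -45.5]
small end y [63.1 69.2]
medium wing u 42 [48.2 51.5 59.3]
large face u 57.90728749818184
downhill inner wall of medium 17 [-56.1 -52.5 -44.2]
```

```bash
python3 -m pendant '[{"dx":-0.35,"dy":0,"dz":0.6,"twist":0},{"dx":-0.65,"dy":0,"dz":1.15,"twist":0},{"dx":-0.85,"dy":0,"dz":1.45,"twist":0},{"dx":-0.95,"dy":0,"dz":1.7,"twist":0},{"dx":-1.0,"dy":0,"dz":1.85,"twist":0},{"dx":-1.0,"dy":0,"dz":1.85,"twist":0}]'
python3 prof2.py
```

```text
time: 23.92
eef_pos: [0.6515, 0.0185, 0.1049]
tcp_rot: [0.999, 0.045, 0.003, 0.0]
contact_force: [1.0, 0.9, 7.4]
opening: 0.082
finger_force: 43.5
TCP in deck [-28.7 -36.4 -22.2]
small floor 225 [-1.1000e-02 -7.0000e-03 -4.0021e+01] med -40.0
small x faces 390 [42.2 45.6 56.5 58.4 60.2]
small x faces 244 [-52.4 -50.2 -49.3 -48.3 -45.6]
small end y [67.7 93.1]
medium wing u 45 [47.9 51.4 58.4]
large face u 57.787098764751704
downhill inner wall of medium 20 [-55.5 -52.1 -43.6]
```

Bottomed at floor −40 mm as expected, with 7 N of contact. Releasing and retreating.

```bash
python3 -m pendant '[{"dx":0,"dy":0,"dz":-0.1,"twist":0},{"dx":0,"dy":0,"dz":-0.1,"twist":0},{"dx":0,"dy":0,"dz":-0.1,"twist":0},{"dx":0,"dy":0,"dz":-1,"twist":0},{"dx":0,"dy":0,"dz":-4,"twist":0},{"dx":0,"dy":0,"dz":-9,"twist":0},{"dx":0,"dy":0,"dz":-14,"twist":0},{"dx":-4,"dy":-4,"dz":-14,"twist":0},{"dx":-8,"dy":-8,"dz":-14,"twist":0},{"dx":-8,"dy":-8,"dz":-14,"twist":0}]' 25
python3 -m pendant '[{"dx":0,"dy":-4,"dz":0,"twist":0},{"dx":0,"dy":-8,"dz":0,"twist":0},{"dx":0,"dy":-12,"dz":0,"twist":0},{"dx":0,"dy":-12,"dz":0,"twist":0}]'
python3 prof2.py
python3 - <<'E'
from h import *
a=cam("top");b=cam("side")
cv2.imwrite("pics/f.png",np.hstack([cv2.resize(a["img"][130:230,230:370],(420,300)),cv2.resize(b["img"][170:300,310:460],(346,300))])[...,::-1])
E
```

```text
time: 25.22
eef_pos: [0.5596, 0.0933, 0.2414]
tcp_rot: [0.999, 0.047, -0.001, -0.0]
contact_force: [0.2, 1.0, -0.1]
opening: 0.25
finger_force: 0.0
time: 25.72
eef_pos: [0.5518, 0.2122, 0.2415]
tcp_rot: [0.999, 0.046, 0.0, -0.0]
contact_force: [0.2, 0.1, -0.4]
opening: 0.251
finger_force: 0.0
TCP in deck [ 110.5 -238.3   55.1]
small floor 217 [ 1.3000e-02  1.2000e-02 -3.9957e+01] med -40.0
small x faces 396 [40.6 43.8 56.7 58.6 60.3]
small x faces 405 [-54.  -51.9 -50.8 -49.6 -47.8]
small end y [66.8 95.2]
medium wing u 44 [47.5 51.5 59.2]
large face u 57.809812866375545
downhill inner wall of medium 20 [-56.9 -53.  -40.5]
```

View pics/f.png

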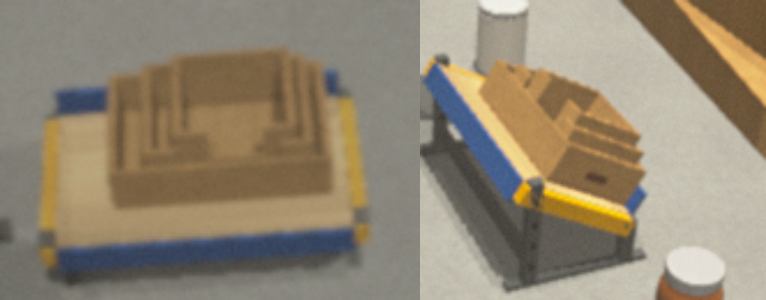

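The picture shows all three trays nested flat on the deck, with the small tray's floor at (230,105) and the large tray against the lip. The measured steps between floors also match full nesting.

```bash
python3 -c "
from plant import ctrl
print(ctrl.sign_off())"
```

```text
the job is handed in; nothing more can be done
None
```

The three trays are nested flat in the largest tray, which is still against the shelf's lip; the two tins and the jar were not touched, and I handed the job in at about 26 s (no verdict came back).

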